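# Hardness check of a clamped soap bar

## Task

Check the cured soap bar's hardness: swing the red-handled cam lever all the way over so that the sliding jaw locks the soap bar in the jig; then lift the plunger tester out of its stand and set its foot on the blue dot on the bar's top edge. Holding the tester upright, press gently until the plunger has gone about 8 mm into the barrel (the red line on the plunger meets the barrel's mouth, 6 N), and finish still holding it pressed there. Leave the other things on the bench where they are.

Things in the scene. Friction and masses are not known exactly. Their poses are not given: they have to be found in the camera images.
- jig: Bar-holding jig, fixed: plywood board 18 mm thick (its x from -120 to +70 mm, y +-100 mm) that carries, from its -x to its +x side, a cam lever, a sliding jaw, the soap bar and a fixed dark-wood fence (60 mm high, face at x = +36 mm). Origin on the bench surface; x points from lever to fence, y along fence and bar, z up.
- cam_pivot (a point): On the cam lever's upright pivot, 34 mm above the bench (mid-height of the lever); axes as the jig's.
- cam_lever (a joint): Angle of the cam lever about its upright pivot: 0 = open (handle points to the jig's -x, 10 degrees towards its -y), growing clockwise from above to the stop at 1.745 (handle along the jig's +y): locked. Starts at 0 to 0.15, takes 1 to 3 N at the handle, stays where left. Drives the jaw 6.6 mm towards the fence; the jaw meets the bar after 4 mm at most.
- lever_grip (a point): Middle of the lever's red round handle, 95 mm from the pivot and 34 mm above the bench; the handle is 20 mm thick and reaches from 60 to 132 mm from the pivot.
- jaw: Sliding jaw, dark wood with a rubber face, 102 mm along y, top 57 mm above the bench, moved by the cam along the jig's x. The rubber face gives about 8 N per mm. Origin coincides with the jig's when open.
- bar: Cream soap bar standing on its long narrow edge on the jig's board (18 mm above the bench), loose between jaw and fence: 28 mm thick (x), 85 mm long (y), 58 mm high (z). Origin at the centre of its underside; top edge 76 mm above the bench.
- spot (a point): Centre of the blue dot, 12 mm across, in the middle of the bar's top edge (58 mm above the bar's underside).
- holder: Tester stand, fixed: 90 mm square base, four posts, top plate 70 mm square and 95 mm high with a 26 mm through hole. Origin on the bench surface under the hole.
- tester: Plunger tester (hand hardness gauge), 136 mm long, about 0.18 kg, hanging by its flange in the stand, origin 15 mm above the bench. Origin at the plunger's tip when out, z up to the cap. Plunger 0 to 26 mm, steel barrel 22 mm across to 80, flange 34 mm across to 86, black ribbed grip 24 mm across to 130 (grasp it here from above), cap to 136 mm. Lift 85 mm to clear the stand.
- plunger (a joint): How far the plunger is pushed into the barrel (m): 0 = out, 0.016 = stop. The spring takes 2 N to start and 0.5 N more per mm (6 N at 8 mm, where the red line meets the barrel's mouth).
- probe_tip (a point): Centre of the plunger's flat foot, 11 mm across, which goes on the dot; it moves with the plunger.
- bar_a: Bystander: lavender soap bar with brown band, on edge, 28 x 85 x 58 mm, 110 mm in front of the stand. Origin at the centre of its underside.
- bar_b: Bystander: charcoal soap bar with white band, on edge, 28 x 85 x 58 mm, to the left of the stand. Origin at the centre of its underside.
- oil_bottle: Bystander: amber bottle, 40 mm across, 85 mm high, beyond the stand. Origin at the centre of its underside.
- dish: Bystander: white dish, 100 mm across, 22 mm high, beyond the jig's fence. Origin at the centre of its underside.
- stamp: Bystander: soap stamp, 40 mm square brass plate with a wooden knob, 66 mm high, beyond the jig's fence. Origin at the centre of its underside.
- jar: Bystander: jar, 68 mm across, 85 mm high, at the left side. Origin at the centre of its underside.
Mind the look-alikes: they are no part of the job. Of the things that look like the tester, the largest one is meant.

How it is judged:
By the outcome, as a careful person would: the job done as asked, in the order asked, and still so for the second after the job is handed in, while the arm keeps its last pose, push and grip.
It also fails if it takes over 64 s, if anything falls off the work surface, if the arm or the gripper's body presses on something with over 40 N, if the wrist force passes 120 N, or if a joint passes its speed limit or range.

## Robot

A 6-joint arm with a two-finger parallel gripper is mounted at the origin on the work surface. World frame = base frame: x ahead of the robot, y to its left, z up, the work surface at z = 0. Lengths are in m, angles in rad, forces in N, time in s.
With the tool pointing down it reaches from about 0.275 to 0.875 m from the base axis. Payload 12.5 kg.
Tool frame: the origin (TCP) lies midway between the tips of the shut fingers; the grasp point (between the pads) lies 19 mm behind it (r.grasp_offset is the distance from the TCP to the grasp point, in m); z points along the fingers, y is the line along which they close (so a half turn about z gives the same grasp; the last joint's range is limited). The gripper opens to 85 mm and grips with 20 to 120 N. Pads are 22 mm wide; open, the fingers measure 114 mm over their backs; the gripper's body (76 mm by 85 mm) begins 54 mm behind the grasp point. The pads swing forward as they close: fully open they stand 13 mm farther back than shut.
Start: joints at [-1.362, 0.351, 1.652, -0, 1.139, -0.085], TCP at [0.159, -0.526, 0.202] pointing down, gripper open.
Joint ranges: [-2.75, 2.75], [-0.79, 2.1], [0.01, 2.65], [-1.57, 4.71], [0.07, 3.14], [-2.87, 2.87]. Speed limits (rad/s): [2.22, 2.22, 2.79, 3.14, 3.14, 3.14].

## Interface

Orientations are given as a 3x3 rotation matrix whose columns are the frame's x, y, z axes.
In Python, from bench import monitor, imaging, r gives the robot as it stands.
- The arm moves only by the shell command python3 -m pendant 'ROWS' [FORCE]. ROWS is JSON, a list of rows, each a list of 7 numbers: the shift along the tool's x, y, z each as a share of 30 cm, from -1 to 1, then the turn, a rotation vector about the tool's x, y, z each as a share of 180 degrees, from -1 to 1, then the opening, from -1 (shut) to 1 (fully open). In form: [[x, y, z, rx, ry, rz, fingers], ...]. A call has 1 to 12 rows; each row is the pose to reach, as a shift and turn from the pose commanded when the call began, along the tool's axes at that moment, turning the shorter way round; what a row does not reach only later rows make up. A row lasts 1/10 s, in which the tool goes at most 50 mm and 8.59 degrees, less where a joint would pass 70% of its speed; a pose out of reach is approached as far as the arm can. A call with a number of a shift or a turn outside -1 to 1 is refused whole. A call with a gripper value outside its range is refused whole. The fingers move at their own pace and stop on an object; FORCE is the grip in N (left out, the last holds). Time passes only in rows, so rows that repeat a pose let the fingers close. It gives the time, the measured TCP pose, the force, the opening and the grip force at its end, in the units of the state.
- monitor.state(): the state, without advancing time (a new reading comes with each control period).
- imaging.camera(name): name is "scene" or "top"; returns a dict with "pixels" (480x640x3 uint8, blue, green, red), "z_map" (480x640 float32, m along the optical axis (not along the pixel's ray), 0 where there is no reading), "intrinsics" (3x3 intrinsics, pixels), "world_from_camera" (4x4, takes a point from camera to world coordinates). Camera axes: x right, y up, looking along -z (the intrinsics and any distortion apply to the point x, -y, -z); pixel columns grow to the right and rows downward; lengths in m; the calibration is good to about 2 mm. A picture is of the moment at which its call begins.
- r.job_done(): hands the job in; it is judged then, once.
Trained networks look in a picture, given as the dict that the camera call returned (one of the last four; its "shot" number tells which), for a name from the list of things; names that differ only in an ending like _2 or _b are one class to them, and where a whole thing is asked for, a point or a joint stands for the part that bears it (a point fixed in the world has none). Each returns a list of dicts, best first, with "p" (0 to 1); they miss things now and then, are a little off and sometimes report something else, mostly with a low value. They report only what shows in the picture. A call takes as long as a camera call. They do not tell look-alikes from the thing itself.
- imaging.boxes_of(picture, label): "rect" ([left, top, right, bottom] in pixels, round what is visible of it).
The state is a dict: "time_s": time; "joint_pos": joint angles; "qvel": joint speeds; "tau": joint torques, N m; "eef_pos": TCP position; "tool_rot": TCP orientation; "ft_force": force on the tool from outside, world axes, zero at the start; "moment": the same for the moment, N m; "finger_gap": opening from 0.0 (shut) to 1.0 (fully open); "grip_force": force on a finger pad.
Only numpy, scipy, OpenCV 4.12 (cv2) and the standard library are available. Lean on these libraries where they do the work, as an engineer would, in place of code of your own. Each camera call takes 0.05 s, during which the arm holds its last target. There are 200 camera calls.

## Working session

There is one attempt and no reset: what is moved stays moved. The work goes in short steps, Python scripts to look and compute and a shell command to move; the robot and the scene stay as the last step left them, time stands still between calls to the robot, and variables do not carry over. Pictures are saved under pics/ and viewed, at most 10 in all, crops included, and the job is handed in when it is done.

```bash
mkdir -p pics && ls && python3 - <<'E'
from bench import monitor, imaging, r
import cv2,pickle
s=monitor.state(); print({k:s[k] for k in s})
P={}
for n in("scene","top"):
    p=imaging.camera(n);P[n]=p;cv2.imwrite(f"pics/{n}0.png",p["pixels"])
    for l in("jig","cam_lever","lever_grip","jaw","bar","spot","holder","tester","probe_tip","oil_bottle","dish","stamp","jar"):
        try:print(n,l,[([round(float(v)) for v in b["rect"]],round(b["p"],2)) for b in imaging.boxes_of(p,l)])
        except Exception as e:print(n,l,e)
pickle.dump(P,open("P.pkl","wb"))
E
```

```text
pics
{'time_s': 0.0, 'joint_pos': array([-1.36159524e+00,  3.51283723e-01,  1.65241387e+00, -9.44751775e-06,
        1.13912268e+00, -8.45802966e-02]), 'qvel': array([-0.00011071, -0.0020485 ,  0.00046794,  0.00046202, -0.00099977,
        0.00059163]), 'tau': array([-1.67070353e-03, -5.06099474e+01, -2.91407150e+01, -1.30702110e-04,
        4.58136885e-03,  2.58776134e-05]), 'eef_pos': array([ 0.15922114, -0.52606407,  0.20193633]), 'tool_rot': array([[ 9.57154599e-01,  2.89577285e-01, -2.63344827e-04],
       [ 2.89577390e-01, -9.57153853e-01,  1.19907611e-03],
       [ 9.51636879e-05, -1.22395992e-03, -9.99999246e-01]]), 'ft_force': array([ 0.80748489, -0.17784854, -0.20906671]), 'moment': array([-0.03558318,  0.01040744,  0.06169368]), 'grip_force': 0.0, 'finger_gap': 0.9960562585024254}
scene jig [([126, 165, 255, 259], 0.93), ([166, 187, 208, 221], 0.46)]
scene cam_lever [([190, 159, 235, 204], 0.7)]
scene lever_grip [([190, 166, 234, 207], 0.68)]
scene jaw [([166, 187, 206, 220], 0.87)]
scene bar [([149, 191, 192, 227], 0.84), ([372, 234, 418, 275], 0.7), ([376, 292, 428, 345]
[... 443 characters left out ...]
526, 327], 0.8)]
top cam_lever [([460, 251, 484, 326], 0.57), ([425, 202, 521, 326], 0.36)]
top lever_grip [([461, 250, 489, 326], 0.93)]
top jaw [([451, 231, 506, 254], 0.61)]
top bar [([238, 293, 284, 307], 0.73), ([199, 222, 247, 246], 0.72), ([454, 214, 504, 234], 0.67)]
top spot [([428, 200, 526, 329], 0.56)]
top holder [([248, 226, 296, 274], 0.75)]
top tester [([320, 266, 333, 276], 0.56), ([245, 190, 258, 211], 0.51), ([256, 230, 274, 254], 0.49)]
top probe_tip [([430, 154, 478, 198], 0.39)]
top oil_bottle [([278, 193, 297, 211], 0.73), ([258, 231, 275, 249], 0.67)]
top dish [([430, 156, 473, 198], 0.64)]
top stamp [([488, 177, 518, 199], 0.61)]
top jar [([141, 322, 186, 359], 0.74)]
```

View pics/scene0.png

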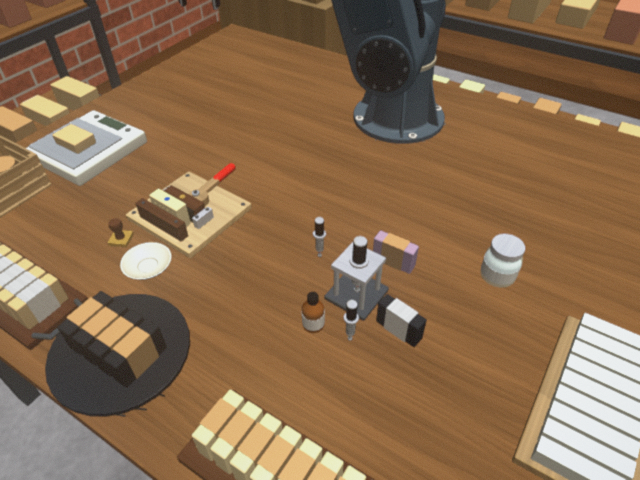

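View pics/top0.png

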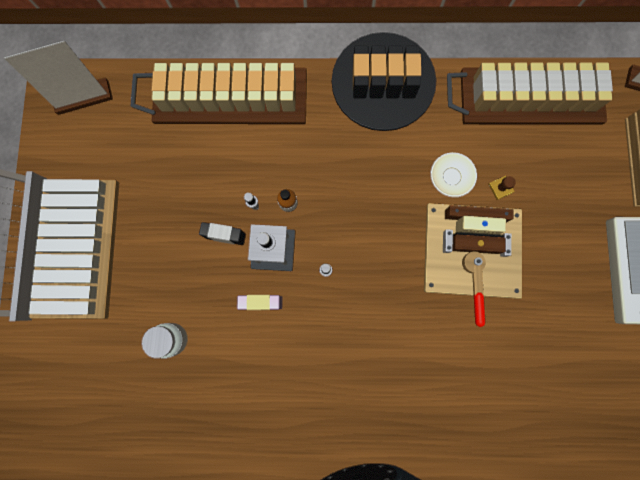

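The scene view shows the jig at (190,210) with its red handle at (220,180), the soap bar at (170,205) and the dot near (167,199). Three things look like the tester: one in the stand at scene (360,250) / top (265,240), a small loose one at scene (320,236) / top (326,270), and another small loose one at scene (351,320) / top (251,200). I choose the one in the stand, because it is the largest and hangs by its flange. A close crop will check this.

```bash
cat > h.py <<'E'
import numpy as np,cv2
def ray(p,u,v):
    K=p["intrinsics"];T=p["world_from_camera"]
    d=np.array([(u-K[0,2])/K[0,0],-(v-K[1,2])/K[1,1],-1.0])
    return T[:3,3],T[:3,:3]@d
def onz(p,u,v,z):
    o,d=ray(p,u,v);return o+d*(z-o[2])/d[2]
def cloud(p):
    K=p["intrinsics"];T=p["world_from_camera"];z=p["z_map"]
    v,u=np.mgrid[:480,:640]
    c=np.stack([(u-K[0,2])/K[0,0]*z,-(v-K[1,2])/K[1,1]*z,-z],-1)
    return c@T[:3,:3].T+T[:3,3]
def masks(p):
    h=cv2.cvtColor(p["pixels"],cv2.COLOR_BGR2HSV)
    b=cv2.inRange(h,(105,120,80),(125,255,255))
    r=cv2.inRange(h,(0,210,130),(4,255,255))|cv2.inRange(h,(176,210,130),(180,255,255))
    return b>0,r>0
E
python3 - <<'E'
import pickle,cv2,numpy as np
from h import *
np.set_printoptions(precision=4,suppress=True)
P=pickle.load(open("P.pkl","rb"))
for n,p in P.items():
    print(n,p["intrinsics"].tolist(),p["world_from_camera"][:3,3]);C=cloud(p);b,r=masks(p)
    x0,y0,x1,y1={"scene":(120,150,260,265),"top":(420,200,530,330)}[n]
    for nm,m,z in(("blue",b,.076),("red",r,.044)):
        m=m.copy();q=np.zeros_like(m);q[y0:y1,x0:x1]=1;m&=q
        v,u=np.nonzero(m);print(nm,len(u),u.mean(),v.mean(),"depth med",np.median(C[m],0),"onz",onz(p,u.mean(),v.mean(),z))
        if nm=="red":
            X=C[m];print(" zmax",np.percentile(X[:,2],[5,50,95]));c,(w),a=cv2.minAreaRect(np.array([onz(p,a,b_,.034)[:2] for a,b_ in zip(u,v)],np.float32));print(c,w,a)
    x0,y0,x1,y1={"scene":(320,230,395,325),"top":(240,218,302,278)}[n]
    X=C[y0:y1,x0:x1].reshape(-1,3)
    for lo,hi in((.09,.1),(.145,.16)):
        k=X[(X[:,2]>lo)&(X[:,2]<hi)];print("stand z",lo,len(k),k.mean(0),k.min(0),k.max(0))
    x0,y0,x1,y1={"scene":(120,150,260,265),"top":(420,200,530,330)}[n]
    X=C[y0:y1,x0:x1].reshape(-1,3)
    k=X[(X[:,2]>.012)&(X[:,2]<.022)];print("board",len(k),cv2.minAreaRect(k[:,:2].astype(np.float32)))
    k=X[(X[:,2]>.072)&(X[:,2]<.08)];print("bar top",len(k),cv2.minAreaRect(k[:,:2].astype(np.float32)),k.mean(0))
t=P["top"]
a=cv2.resize(P["scene"]["pixels"][205:350,290:440],(600,580),interpolation=cv2.INTER_CUBIC);cv2.imwrite("pics/c1.png",a)
a=cv2.resize(t["pixels"][195:335,420:535],(690,600)[:2],interpolation=cv2.INTER_CUBIC);cv2.imwrite("pics/c2.png",a)
for u,v in((485,224),(479,261),(434,210),(517,209),(432,292),(517,293)): print(u,v,onz(t,u,v,.034),cloud(t)[v,u])
E
```

```text
scene [[512.8151764660895, 0.0, 315.51996001345634], [0.0, 512.8151764660895, 241.37733403455147], [0.0, 0.0, 1.0]] [1.1507 0.4907 0.7665]
blue 6 166.5 198.5 depth med [ 0.6462 -0.218   0.0757] onz [ 0.6465 -0.2182  0.076 ]
red 23 227.2608695652174 170.17391304347825 depth med [ 0.4712 -0.2069  0.0395] onz [ 0.4756 -0.2037  0.044 ]
 zmax [0.035  0.0395 0.0441]
(0.4742110073566437, -0.2143532782793045) (0.05415432155132294, 0.014930938370525837) 6.790301322937012
stand z 0.09 1007 [0.6137 0.218  0.0943] [0.5644 0.1755 0.0901] [0.7026 0.2608 0.1   ]
stand z 0.145 112 [0.6047 0.2142 0.1488] [0.5911 0.2022 0.1451] [0.6144 0.2246 0.1526]
board 3274 ((0.6471879482269287, -0.31260454654693604), (0.3972187936306, 0.2922256290912628), 86.84608459472656)
bar top 363 ((0.6470726132392883, -0.2184169590473175), (0.08880534768104553, 0.02976052649319172), 85.30719757080078) [ 0.6476 -0.2163  0.0749]
top [[443.938102630861, 0.0, 321.33371529048713], [0.0, 443.938102630861, 240.79022125773128], [0.0, 0.0, 1.0]] [0.4735 0.0884 0.949 ]
blue 21 484.6190476190476 223.23809523809524 depth med [ 0.6465 -
[... 386 characters left out ...]
145 124 [0.6023 0.2117 0.1489] [0.5911 0.2007 0.1451] [0.6134 0.2225 0.1522]
board 4917 ((0.6022430062294006, -0.21428966522216797), (0.20041462779045105, 0.19021373987197876), 86.45626831054688)
bar top 567 ((0.6466218829154968, -0.21780593693256378), (0.08382456004619598, 0.02803841419517994), 86.1413803100586) [ 0.6463 -0.2178  0.0749]
485 224 [ 0.6529 -0.234   0.034 ] [ 0.6452 -0.22    0.0737]
479 261 [ 0.5754 -0.2182  0.034 ] [ 0.5736 -0.2128  0.0501]
434 210 [ 0.6822 -0.1291  0.034 ] [ 0.686  -0.1331  0.0172]
517 209 [ 0.6853 -0.302   0.034 ] [ 0.6889 -0.3085  0.0187]
432 292 [ 0.5111 -0.1201  0.034 ] [ 0.5123 -0.1268  0.0044]
517 293 [ 0.5106 -0.292   0.034 ] [ 0.5112 -0.2982  0.0191]
```

View pics/c1.png

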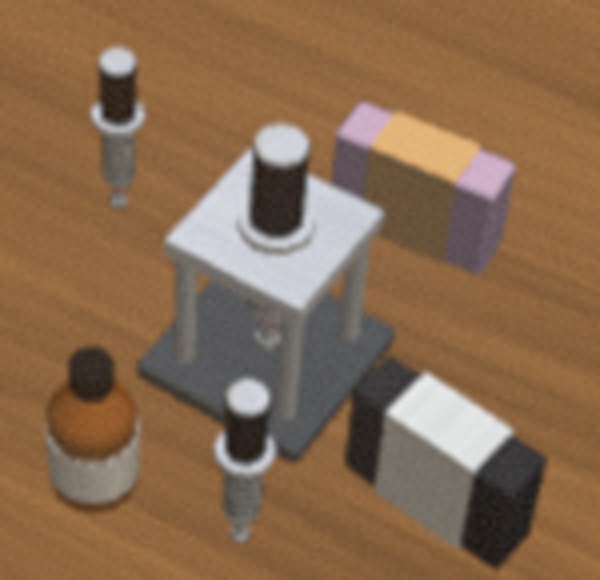

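View pics/c2.png

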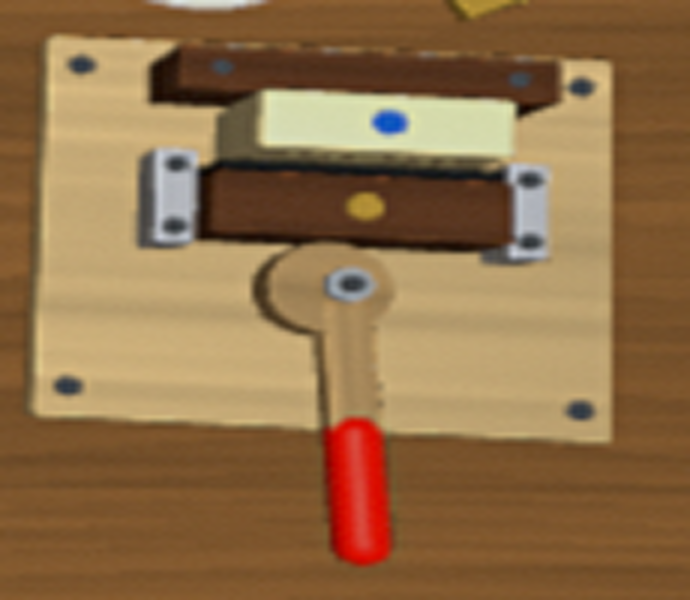

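Crop 1 confirms that the tester in the stand is clearly larger than the two loose ones. Crop 2 shows the lever pivot at about top px (478,261), with the red handle pointing towards the robot. The measured board (200 x 190 mm), bar top (0.075 m) and handle (96 mm from the pivot) match the sizes given. The jig is turned about -3.5°, so the locked handle should point at 86.5° in the world frame.

```bash
cat > go.py <<'E'
# python3 go.py x y z yaw_deg ... : prints row values for TCP poses, tool down, x axis at yaw
import sys,numpy as np
from scipy.spatial.transform import Rotation as Ro
from bench import monitor
s=monitor.state();p0=s["eef_pos"];R0=s["tool_rot"]
print("t",round(s["time_s"],2),"p",p0.round(4),"yaw",np.degrees(np.arctan2(R0[1,0],R0[0,0])).round(1),"zax",R0[:,2].round(4),"F",s["ft_force"].round(1),"gap",round(s["finger_gap"],3),"grip",s["grip_force"],"q",s["joint_pos"].round(2))
a=list(map(float,sys.argv[1:]))
for i in range(0,len(a),4):
    x,y,z,w=a[i:i+4];c,n=np.cos(np.radians(w)),np.sin(np.radians(w))
    R=np.array([[c,n,0],[n,-c,0],[0,0,-1.]])
    print((R0.T@(np.array([x,y,z])-p0)/.3).round(4).tolist(),(Ro.from_matrix(R0.T@R).as_rotvec()/np.pi).round(4).tolist())
E
python3 go.py .33 -.36 .16 100
```

```text
t 1.4 p [ 0.1593 -0.5264  0.2025] yaw 16.8 zax [-0. -0. -1.] F [0.2 0.6 0.3] gap 1.0 grip 0.0 q [-1.36  0.35  1.65 -0.    1.14 -0.08]
[0.7053, -0.3662, 0.1417] [0.0, 0.0, -0.462]
```

```bash
python3 -m pendant '[[0.705,-0.366,0.142,0,0,-0.462,-0.1],[0.705,-0.366,0.142,0,0,-0.462,-0.1],[0.705,-0.366,0.142,0,0,-0.462,-0.1],[0.705,-0.366,0.142,0,0,-0.462,-0.1],[0.705,-0.366,0.142,0,0,-0.462,-0.1],[0.705,-0.366,0.142,0,0,-0.462,-0.1],[0.705,-0.366,0.142,0,0,-0.462,-0.1],[0.705,-0.366,0.142,0,0,-0.462,-0.1],[0.705,-0.366,0.142,0,0,-0.462,-0.1],[0.705,-0.366,0.142,0,0,-0.462,-0.1],[0.705,-0.366,0.142,0,0,-0.462,-0.1],[0.705,-0.366,0.142,0,0,-0.462,-0.1]]' && python3 go.py .479 -.2115 .12 179.4
```

```text
time_s: 2.6
eef_pos: [0.3299, -0.3601, 0.1599]
tool_rot: [[-0.17, 0.985, -0.0], [0.985, 0.17, 0.0], [0.0, -0.0, -1.0]]
ft_force: [-0.6, -0.7, -0.8]
finger_gap: 0.447
grip_force: 0.0
t 2.6 p [ 0.3299 -0.3601  0.1599] yaw 99.8 zax [-0.  0. -1.] F [-0.6 -0.7 -0.8] gap 0.447 grip 0.0 q [-0.92  0.29  1.85  0.    1.   -1.1 ]
[0.4033, 0.5741, 0.133] [0.0, -0.0, -0.4422]
```

```bash
python3 -m pendant '[[0.403,0.574,0.133,0,0,-0.442,-0.1],[0.403,0.574,0.133,0,0,-0.442,-0.1],[0.403,0.574,0.133,0,0,-0.442,-0.1],[0.403,0.574,0.133,0,0,-0.442,-0.1],[0.403,0.574,0.133,0,0,-0.442,-0.1],[0.403,0.574,0.133,0,0,-0.442,-0.1],[0.403,0.574,0.133,0,0,-0.442,-0.1],[0.403,0.574,0.133,0,0,-0.442,-0.1],[0.403,0.574,0.133,0,0,-0.442,-0.1],[0.403,0.574,0.133,0,0,-0.442,-0.1],[0.403,0.574,0.133,0,0,-0.442,-0.1],[0.403,0.574,0.133,0,0,-0.442,-0.1]]' && python3 go.py .479 -.2115 .022 179.4
```

```text
time_s: 3.8
eef_pos: [0.4786, -0.2111, 0.12]
tool_rot: [[-1.0, 0.011, 0.0], [0.011, 1.0, 0.0], [-0.0, 0.0, -1.0]]
ft_force: [0.4, 0.1, 0.2]
finger_gap: 0.451
grip_force: 0.0
t 3.8 p [ 0.4786 -0.2111  0.12  ] yaw 179.4 zax [ 0.  0. -1.] F [0.4 0.1 0.2] gap 0.451 grip 0.0 q [-0.5   0.41  1.8   0.    0.94 -2.06]
[-0.0015, -0.0012, 0.3267] [0.0, 0.0, -0.0001]
```

```bash
python3 -m pendant '[[-0.001,-0.001,0.15,0,0,0,-0.1],[-0.001,-0.001,0.25,0,0,0,-0.1],[-0.001,-0.001,0.327,0,0,0,-0.1],[-0.001,-0.001,0.327,0,0,0,-0.34],[-0.001,-0.001,0.327,0,0,0,-0.34],[-0.001,-0.001,0.327,0,0,0,-0.34]]' 20 && python3 - <<'E'
from bench import imaging;import cv2
p=imaging.camera("scene");cv2.imwrite("pics/s2.png",cv2.resize(p["pixels"][140:280,110:290],(720,560),interpolation=cv2.INTER_CUBIC))
E
A=(); for i in 1 2 3 4 5 6 7 8; do A+=($(python3 -c "
from math import *
w=179.4-$i*11.25;print(.574+.095*cos(radians(w)),-.2125+.095*sin(radians(w)),.022,w)")); done; python3 go.py ${A[@]}
```

```text
time_s: 4.4
eef_pos: [0.4796, -0.2119, 0.0233]
tool_rot: [[-1.0, 0.008, 0.002], [0.008, 1.0, -0.001], [-0.002, -0.001, -1.0]]
ft_force: [0.8, 0.4, -0.3]
finger_gap: 0.328
grip_force: 0.0
t 4.45 p [ 0.4796 -0.2119  0.0233] yaw 179.5 zax [ 0.002  -0.0011 -1.    ] F [-1.3  0.2  0.3] gap 0.336 grip 0.0 q [-0.5   0.56  1.85  0.    0.73 -2.07]
[-0.0041, 0.0629, 0.0042] [-0.0003, 0.0007, 0.0632]
[-0.0222, 0.1223, 0.0042] [-0.0002, 0.0007, 0.1257]
[-0.0516, 0.177, 0.0042] [-0.0001, 0.0007, 0.1882]
[-0.0911, 0.2249, 0.0042] [-0.0001, 0.0007, 0.2507]
[-0.1392, 0.2642, 0.0043] [-0.0, 0.0008, 0.3132]
[-0.194, 0.2933, 0.0044] [0.0001, 0.0008, 0.3757]
[-0.2534, 0.3112, 0.0045] [0.0002, 0.0008, 0.4382]
[-0.3152, 0.3171, 0.0046] [0.0002, 0.0008, 0.5007]
```

View pics/s2.png

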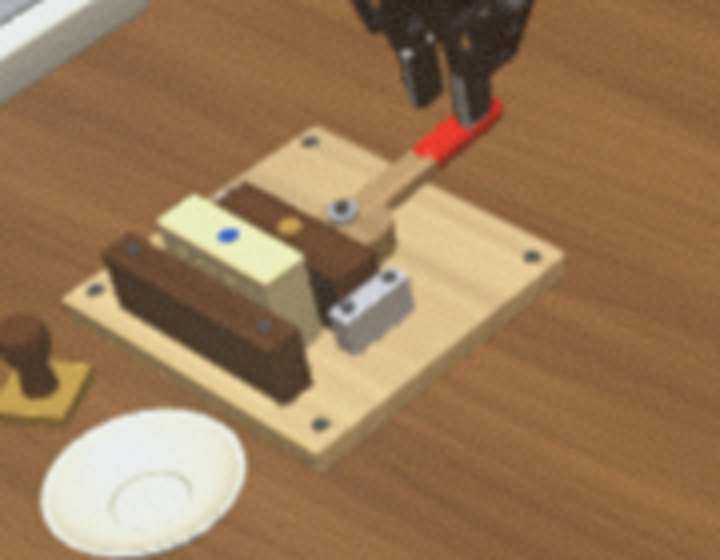

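The fingers straddle the red handle (crop (460,120)), so I sweep about two thirds of the way first.

```bash
python3 -m pendant '[[-0.001,0.031,0.004,0,0,0.031,-0.34],[-0.004,0.063,0.004,0,0,0.063,-0.34],[-0.012,0.093,0.004,0,0,0.094,-0.34],[-0.022,0.122,0.004,0,0,0.126,-0.34],[-0.036,0.15,0.004,0,0,0.157,-0.34],[-0.052,0.177,0.004,0,0,0.188,-0.34],[-0.071,0.202,0.004,0,0,0.219,-0.34],[-0.091,0.225,0.004,0,0,0.251,-0.34],[-0.115,0.245,0.004,0,0,0.282,-0.34],[-0.139,0.264,0.004,0,0,0.313,-0.34],[-0.166,0.28,0.004,0,0,0.344,-0.34],[-0.194,0.293,0.004,0,0,0.376,-0.34]]' && python3 go.py  $(python3 -c "
from math import *
for w in (106,100,94,88,85.5,83,81):print(.574+.095*cos(radians(w)),-.2125+.095*sin(radians(w)),.022,w)")
```

```text
time_s: 5.65
eef_pos: [0.5386, -0.1239, 0.0219]
tool_rot: [[-0.369, 0.93, 0.002], [0.93, 0.369, -0.001], [-0.001, 0.001, -1.0]]
ft_force: [0.2, 0.3, -0.5]
finger_gap: 0.332
grip_force: 0.0
t 5.65 p [ 0.5386 -0.1239  0.0219] yaw 111.6 zax [ 1.8e-03 -6.0e-04 -1.0e+00] F [ 0.2  0.3 -0.5] gap 0.332 grip 0.0 q [-0.31  0.6   1.77  0.    0.76 -0.69]
[-0.0029, 0.0317, -0.0001] [0.0005, 0.0003, 0.0313]
[-0.0079, 0.0645, -0.0001] [0.0005, 0.0003, 0.0646]
[-0.0163, 0.0966, -0.0] [0.0005, 0.0003, 0.0979]
[-0.0279, 0.1276, 0.0] [0.0005, 0.0003, 0.1313]
[-0.0338, 0.1401, 0.0001] [0.0005, 0.0003, 0.1452]
[-0.0401, 0.1524, 0.0001] [0.0005, 0.0002, 0.1591]
[-0.0456, 0.162, 0.0001] [0.0005, 0.0002, 0.1702]
```

```bash
python3 -m pendant '[[-0.003,0.032,0,0,0,0.031,-0.34],[-0.008,0.065,0,0,0,0.065,-0.34],[-0.016,0.097,0,0,0,0.098,-0.34],[-0.022,0.112,0,0,0,0.115,-0.34],[-0.028,0.128,0,0,0,0.131,-0.34],[-0.031,0.134,0,0,0,0.138,-0.34]]' && cat > lev.py <<'E'
import cv2,numpy as np
from h import *
from bench import imaging
for n in("top","scene"):
    p=imaging.camera(n);b,r=masks(p);q=np.zeros_like(r)
    if n=="top":q[190:340,400:540]=1
    else:q[140:270,110:300]=1
    v,u=np.nonzero(r&q);C=cloud(p)[r&q]
    if len(u):
        m=np.median(C,0);print(n,len(u),u.mean(),v.mean(),m,"ang",np.degrees(np.arctan2(m[1]+.2125,m[0]-.574)))
    v,u=np.nonzero(b&q)
    if len(u):print("blue",len(u),onz(p,u.mean(),v.mean(),.076))
cv2.imwrite("pics/s%d.png"%p["shot"],cv2.resize(p["pixels"][140:280,110:290],(720,560),interpolation=cv2.INTER_CUBIC));print(p["shot"])
E
python3 lev.py; python3 go.py $(python3 -c "
from math import *
for w in (84,82,80):print(.574+.095*cos(radians(w)),-.2125+.095*sin(radians(w)),.022,w)")
```

```text
time_s: 6.25
eef_pos: [0.5794, -0.1178, 0.0219]
tool_rot: [[0.053, 0.999, 0.002], [0.999, -0.053, -0.001], [-0.0, 0.002, -1.0]]
ft_force: [-0.5, -0.0, -0.5]
finger_gap: 0.33
grip_force: 0.0
blue 7 [ 0.64657612 -0.21875305  0.076     ]
5
t 6.35 p [ 0.5789 -0.1177  0.0214] yaw 87.0 zax [ 1.2e-03 -3.0e-04 -1.0e+00] F [-0.1  0.1 -0.1] gap 0.33 grip 0.0 q [-0.28  0.66  1.67  0.    0.82 -0.23]
[-0.0001, 0.0166, -0.0018] [0.0004, 0.0001, 0.0169]
[-0.0009, 0.0277, -0.0018] [0.0004, 0.0001, 0.028]
[-0.002, 0.0387, -0.0018] [0.0004, 0.0001, 0.0391]
```

View pics/s5.png

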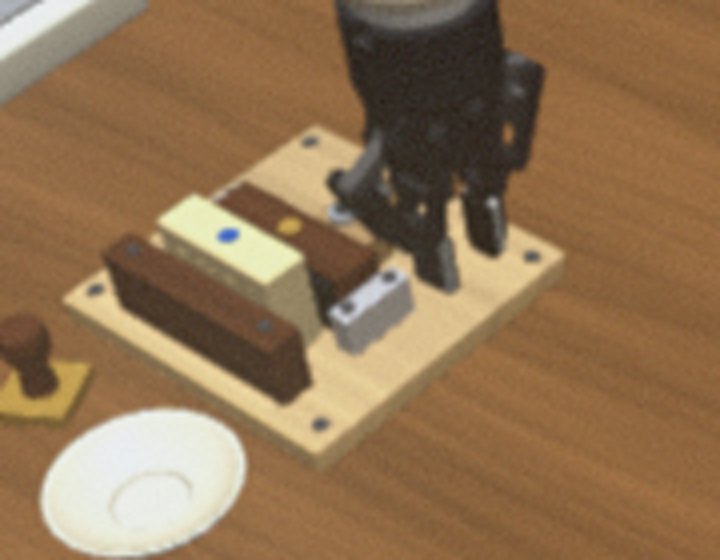

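The bar and jaw have not moved and no red shows between the fingers. I rise and look.

```bash
python3 -m pendant '[[0,0,-0.1,0,0,0,-0.34],[0,0,-0.3,0,0,0,-0.34],[0,-0.2,-0.5,0,0,0,-0.34],[0.0,-0.5,-0.5,0,0,0,-0.34],[0.0,-0.5,-0.5,0,0,0,-0.34]]' && python3 lev.py
```

```text
time_s: 6.85
eef_pos: [0.4481, -0.1108, 0.1661]
tool_rot: [[0.05, 0.999, 0.002], [0.999, -0.05, -0.001], [-0.001, 0.002, -1.0]]
ft_force: [-0.3, -0.6, 0.5]
finger_gap: 0.331
grip_force: 0.0
blue 20 [ 0.64632538 -0.21832492  0.076     ]
scene 18 226.05555555555554 171.44444444444446 [ 0.47230851 -0.20604069  0.03860104] ang 176.3655300683891
blue 7 [ 0.64657612 -0.21875305  0.076     ]
7
```

```bash
python3 - <<'E'
from bench import imaging,monitor
from h import *
import cv2
p=imaging.camera("scene");C=cloud(p);s=monitor.state();t=s["eef_pos"];print(t,s["finger_gap"])
d=C-t
m=(np.abs(d[...,0])<.06)&(np.abs(d[...,1])<.03)&(d[...,2]>-.03)&(d[...,2]<.12)&(p["z_map"]>0)
X=d[m];v,u=np.nonzero(m);print(u.min(),u.max(),v.min(),v.max())
for z in np.arange(-.03,.06,.005):
    k=X[(X[:,2]>=z)&(X[:,2]<z+.005)]
    if len(k):print(round(z,3),len(k),"x",k[:,0].min().round(3),k[:,0].max().round(3),"y",k[:,1].min().round(3),k[:,1].max().round(3))
cv2.imwrite("pics/tip.png",cv2.resize(p["pixels"][60:200,180:320],(560,560),interpolation=cv2.INTER_CUBIC))
E
```

```text
[ 0.44799397 -0.110879    0.16630438] 0.32766225487744566
231 281 68 124
0.025 8 x -0.018 0.02 y -0.012 0.006
0.03 29 x -0.023 0.02 y -0.009 0.011
0.035 43 x -0.024 0.026 y -0.009 0.013
0.04 52 x -0.027 0.027 y -0.011 0.012
0.045 49 x -0.028 0.028 y -0.01 0.014
0.05 41 x -0.029 0.027 y -0.01 0.013
0.055 51 x -0.03 0.028 y -0.011 0.012
```

View pics/tip.png

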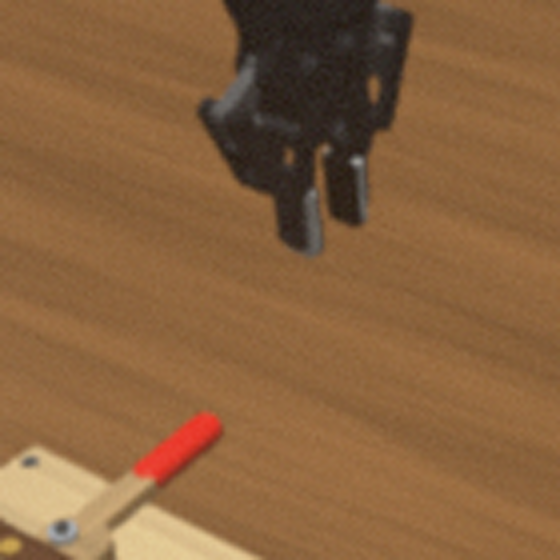

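```bash
cat > tips.py <<'E'
from bench import imaging,monitor,r
from h import *
p=imaging.camera("scene");C=cloud(p);s=monitor.state();t=s["eef_pos"];print(t,s["finger_gap"],r.grasp_offset)
d=C-t
m=(np.abs(d[...,0])<.06)&(np.abs(d[...,1])<.06)&(d[...,2]>-.03)&(d[...,2]<.1)&(p["z_map"]>0)
X=d[m]
for z in np.arange(-.03,.06,.004):
    k=X[(X[:,2]>=z)&(X[:,2]<z+.004)]
    if len(k):print(round(z,3),len(k),"x",k[:,0].min().round(3),k[:,0].max().round(3),"y",k[:,1].min().round(3),k[:,1].max().round(3))
E
python3 -m pendant '[[0,0,0,0,0,0,-1],[0,0,0,0,0,0,-1],[0,0,0,0,0,0,-1],[0,0,0,0,0,0,-1],[0,0,0,0,0,0,-1],[0,0,0,0,0,0,-1]]' && python3 tips.py; python3 -c "
from bench import r;print([a for a in dir(r) if a[0]!='_'])"
```

```text
time_s: 7.6
eef_pos: [0.4498, -0.1109, 0.1648]
tool_rot: [[0.052, 0.999, -0.0], [0.999, -0.052, 0.0], [0.0, -0.0, -1.0]]
ft_force: [0.4, 0.3, -0.3]
finger_gap: 0.001
grip_force: 0.0
[ 0.44970927 -0.11092988  0.16482812] 0.0013899500096640775 0.0187
0.026 7 x 0.004 0.008 y -0.009 0.004
0.03 10 x -0.003 0.008 y 0.003 0.011
0.034 20 x -0.004 0.014 y -0.008 0.011
0.038 24 x -0.005 0.016 y -0.01 0.011
0.042 24 x -0.005 0.015 y -0.009 0.011
0.046 21 x -0.013 0.016 y -0.009 0.01
0.05 27 x -0.012 0.017 y -0.008 0.01
0.054 26 x -0.009 0.017 y -0.005 0.01
0.058 24 x -0.011 0.016 y -0.006 0.011
['PlanningError', 'grasp_offset', 'job_done']
```

The tips sit about 25 mm above the reported TCP, so the fingers passed over the handle. I check the offset by touching clear bench gently with shut fingers.

```bash
python3 -m pendant '[[0,0,0.2,0,0,0,-1],[0,0,0.4,0,0,0,-1],[0,0,0.58,0,0,0,-1],[0,0,0.6,0,0,0,-1],[0,0,0.6,0,0,0,-1],[0,0,0.6,0,0,0,-1]]' && for i in 1 ; do python3 tips.py | head -3;  python3 -m pendant '[[0,0,0.007,0,0,0,-1],[0,0,0.007,0,0,0,-1]]' | egrep 'pos|force'; python3 -m pendant '[[0,0,0.007,0,0,0,-1],[0,0,0.007,0,0,0,-1]]'| egrep 'pos|force'; done
```

```text
time_s: 8.25
eef_pos: [0.4499, -0.1111, -0.0144]
tool_rot: [[0.052, 0.999, -0.0], [0.999, -0.052, 0.0], [0.0, -0.0, -1.0]]
ft_force: [0.3, 0.2, 0.1]
finger_gap: -0.0
grip_force: 0.0
[ 0.45061887 -0.1112777  -0.01363154] 0.00013391015881602557 0.0187
0.006 51 x -0.059 0.059 y -0.054 0.057
0.01 1103 x -0.06 0.06 y -0.06 0.06
eef_pos: [0.4505, -0.1112, -0.0159]
ft_force: [-0.8, 0.2, -0.1]
grip_force: 0.0
eef_pos: [0.4498, -0.111, -0.019]
ft_force: [-0.7, 0.2, 0.9]
grip_force: 0.0
```

```bash
python3 -m pendant '[[0,0,0.007,0,0,0,-1],[0,0,0.007,0,0,0,-1]]' | egrep 'pos|ft'
```

```text
eef_pos: [0.4496, -0.1109, -0.0215]
ft_force: [0.4, -0.3, -0.1]
```

```bash
python3 -m pendant '[[0,0,0.007,0,0,0,-1],[0,0,0.007,0,0,0,-1]]' | egrep 'pos|ft'
```

```text
eef_pos: [0.4495, -0.1109, -0.0237]
ft_force: [0.8, 0.1, 0.4]
```

```bash
python3 -m pendant '[[0,0,0.007,0,0,0,-1],[0,0,0.007,0,0,0,-1]]' | egrep 'pos|ft'
```

```text
eef_pos: [0.4495, -0.1109, -0.0258]
ft_force: [0.4, -0.0, 0.3]
```

```bash
python3 tips.py | head -6
```

```text
[ 0.44955964 -0.11093174 -0.02567319] -0.0009654871976857056 0.0187
0.018 43 x -0.056 0.058 y -0.054 0.06
0.022 1048 x -0.06 0.06 y -0.06 0.06
0.026 255 x -0.06 0.06 y -0.059 0.059
0.03 10 x -0.003 0.01 y -0.007 0.01
0.034 11 x -0.004 0.013 y -0.006 0.011
```

```bash
python3 -m pendant '[[0,0,0.007,0,0,0,-1],[0,0,0.007,0,0,0,-1]]' | egrep 'pos|ft'
```

```text
eef_pos: [0.4496, -0.1109, -0.0278]
ft_force: [0.0, -0.8, -0.4]
```

```bash
python3 -m pendant '[[0,0,0.005,0,0,0,-1],[0,0,0.005,0,0,0,-1]]' | egrep 'pos|ft'
```

```text
eef_pos: [0.4498, -0.111, -0.0287]
ft_force: [-2.9, -0.2, 9.3]
```

The bench contact comes at a reported z of -0.028, so the true tip height is the reported z plus 28 mm. I rise and redo the lever with this correction.

```bash
python3 -m pendant '[[0,0,-0.15,0,0,0,-0.1],[0,0,-0.3,0,0,0,-0.1],[0,0,-0.4,0,0,0,-0.1],[0,0,-0.4,0,0,0,-0.1]]' | egrep pos && python3 lev.py | head -2; python3 go.py .479 -.2115 .09 179.4
```

```text
eef_pos: [0.4517, -0.1116, 0.0944]
blue 20 [ 0.64632538 -0.21832492  0.076     ]
scene 14 226.42857142857142 171.14285714285714 [ 0.4748989  -0.20723734  0.0398802 ] ang 176.96022516795026
t 10.25 p [ 0.4497 -0.111   0.091 ] yaw 87.0 zax [ 1.e-03 -3.e-04 -1.e+00] F [ 1.1 -0.2 -0.7] gap 0.448 grip 0.0 q [-0.34  0.36  1.97  0.    0.81 -0.29]
[-0.3295, 0.1148, 0.0036] [0.0002, 0.0003, -0.5132]
```

```bash
python3 -m pendant '[[-0.33,0.115,0.004,0,0,-0.513,-0.1],[-0.33,0.115,0.004,0,0,-0.513,-0.1],[-0.33,0.115,0.004,0,0,-0.513,-0.1],[-0.33,0.115,0.004,0,0,-0.513,-0.1],[-0.33,0.115,0.004,0,0,-0.513,-0.1],[-0.33,0.115,0.004,0,0,-0.513,-0.1],[-0.33,0.115,0.004,0,0,-0.513,-0.1],[-0.33,0.115,0.004,0,0,-0.513,-0.1],[-0.33,0.115,0.004,0,0,-0.513,-0.1],[-0.33,0.115,0.004,0,0,-0.513,-0.1],[-0.33,0.115,0.004,0,0,-0.513,-0.1],[-0.33,0.115,0.004,0,0,-0.513,-0.1]]' | egrep pos && python3 go.py .479 -.2115 -.006 179.4
```

```text
eef_pos: [0.4782, -0.2112, 0.088]
t 11.45 p [ 0.4782 -0.2112  0.088 ] yaw 179.5 zax [-0.0024  0.0013 -1.    ] F [-0.5  0.8 -0.1] gap 0.45 grip 0.0 q [-0.5   0.46  1.82  0.    0.87 -2.07]
[-0.0034, -0.0014, 0.3135] [0.0004, -0.0008, 0.0004]
```

```bash
python3 -m pendant '[[-0.003,-0.001,0.1,0,0,0,-0.1],[-0.003,-0.001,0.2,0,0,0,-0.1],[-0.003,-0.001,0.26,0,0,0,-0.1],[-0.003,-0.001,0.31,0,0,0,-0.1],[-0.003,-0.001,0.31,0,0,0,-0.34],[-0.003,-0.001,0.31,0,0,0,-0.34],[-0.003,-0.001,0.31,0,0,0,-0.34]]' 20 && python3 go.py  $(python3 -c "
from math import *
for w in (168,145):print(.574+.095*cos(radians(w)),-.2125+.095*sin(radians(w)),-.006,w)")
```

```text
time_s: 12.15
eef_pos: [0.4802, -0.2121, -0.0028]
tool_rot: [[-1.0, 0.012, 0.001], [0.012, 1.0, -0.0], [-0.001, -0.0, -1.0]]
ft_force: [-0.0, 0.1, -0.2]
finger_gap: 0.33
grip_force: 0.0
t 12.15 p [ 0.4802 -0.2121 -0.0028] yaw 179.3 zax [ 7.e-04 -3.e-04 -1.e+00] F [-0.   0.1 -0.2] gap 0.33 grip 0.0 q [-0.5   0.61  1.85  0.    0.68 -2.06]
[-0.0022, 0.0644, 0.0107] [-0.0001, 0.0002, 0.0628]
[-0.0511, 0.1808, 0.0107] [-0.0, 0.0002, 0.1906]
```

```bash
python3 -m pendant '[[-0.001,0.031,0.006,0,0,0.031,-0.34],[-0.003,0.063,0.008,0,0,0.063,-0.34],[-0.011,0.093,0.008,0,0,0.094,-0.34],[-0.021,0.122,0.008,0,0,0.126,-0.34],[-0.035,0.15,0.008,0,0,0.157,-0.34],[-0.051,0.177,0.008,0,0,0.188,-0.34]]' && python3 lev.py && python3 go.py  $(python3 -c "
from math import *
for w in (139.5,134,128,122,116,110,105,100,96,92,89):print(.574+.095*cos(radians(w)),-.2125+.095*sin(radians(w)),-.006,w)")
```

```text
time_s: 12.75
eef_pos: [0.496, -0.1589, -0.0049]
tool_rot: [[-0.822, 0.57, 0.001], [0.57, 0.822, -0.001], [-0.001, -0.0, -1.0]]
ft_force: [-1.3, -0.4, 0.3]
finger_gap: 0.328
grip_force: 0.9
top 29 443.9655172413793 311.2068965517241 [ 0.47295337 -0.14197298  0.03866877] ang 145.08630263743794
blue 22 [ 0.64663627 -0.21798023  0.076     ]
scene 7 249.28571428571428 181.42857142857142 [ 0.4746104  -0.14066232  0.03894502] ang 144.14102412924183
blue 7 [ 0.64657612 -0.21875305  0.076     ]
15
t 12.85 p [ 0.4965 -0.1585 -0.005 ] yaw 145.5 zax [ 1.2e-03 -5.0e-04 -1.0e+00] F [-1.2 -0.4  0.5] gap 0.335 grip 0.0 q [-0.4   0.61  1.86  0.    0.67 -1.37]
[0.0001, 0.0313, 0.0034] [0.0001, 0.0004, 0.0332]
[-0.0045, 0.0613, 0.0034] [0.0001, 0.0004, 0.0637]
[-0.0128, 0.0934, 0.0034] [0.0001, 0.0004, 0.0971]
[-0.0244, 0.1245, 0.0035] [0.0002, 0.0004, 0.1304]
[-0.0392, 0.1541, 0.0035] [0.0002, 0.0004, 0.1637]
[-0.057, 0.1821, 0.0035] [0.0002, 0.0004, 0.1971]
[-0.074, 0.2039, 0.0035] [0.0002, 0.0003, 0.2248]
[-0.0928, 0.2241, 0.0036] [0.0002, 0.0003, 0.2526]
[-0.1091, 0.239, 0.0036] [0.0003, 0.0003, 0.2748]
[-0.1264, 0.2528, 0.0036] [0.0003, 0.0003, 0.2971]
[-0.14, 0.2623, 0.0036] [0.0003, 0.0003, 0.3137]
```

The lever now moves with the fingers (about 145°), so I carry on to about 89°.

```bash
python3 -m pendant '[[0,0.031,0.003,0,0,0.033,-0.34],[-0.004,0.061,0.003,0,0,0.064,-0.34],[-0.013,0.093,0.003,0,0,0.097,-0.34],[-0.024,0.124,0.003,0,0,0.13,-0.34],[-0.039,0.154,0.003,0,0,0.164,-0.34],[-0.057,0.182,0.003,0,0,0.197,-0.34],[-0.074,0.204,0.003,0,0,0.225,-0.34],[-0.093,0.224,0.003,0,0,0.253,-0.34],[-0.109,0.239,0.003,0,0,0.275,-0.34],[-0.126,0.253,0.003,0,0,0.297,-0.34],[-0.14,0.262,0.003,0,0,0.314,-0.34],[-0.14,0.262,0.003,0,0,0.314,-0.34]]' && python3 go.py  $(python3 -c "
from math import *
for w in (86,84,82,80,78):print(.574+.095*cos(radians(w)),-.2125+.095*sin(radians(w)),-.006,w)")
```

```text
time_s: 14.05
eef_pos: [0.5752, -0.1183, -0.0062]
tool_rot: [[0.016, 1.0, 0.001], [1.0, -0.016, -0.0], [-0.0, 0.001, -1.0]]
ft_force: [0.5, -0.0, -0.1]
finger_gap: 0.331
grip_force: 0.0
t 14.05 p [ 0.5752 -0.1183 -0.0062] yaw 89.1 zax [ 6.e-04 -1.e-04 -1.e+00] F [ 0.5 -0.  -0.1] gap 0.331 grip 0.0 q [-0.28  0.7   1.68  0.    0.76 -0.27]
[0.0021, 0.0181, -0.0008] [0.0002, 0.0, 0.0172]
[0.0013, 0.0291, -0.0008] [0.0002, 0.0, 0.0283]
[0.0001, 0.0401, -0.0008] [0.0002, 0.0, 0.0394]
[-0.0014, 0.0511, -0.0008] [0.0002, 0.0, 0.0505]
[-0.0034, 0.062, -0.0008] [0.0002, 0.0, 0.0616]
```

```bash
python3 -m pendant '[[0.001,0.018,0,0,0,0.017,-0.34],[0.001,0.029,0,0,0,0.028,-0.34],[0.001,0.029,0,0,0,0.028,-0.34],[0.001,0.029,0,0,0,0.028,-0.34]]' | egrep 'pos|force' && python3 lev.py
```

```text
eef_pos: [0.5827, -0.1182, -0.0066]
ft_force: [-5.3, -2.2, 0.8]
grip_force: 2.5
top 43 415.7906976744186 257.7906976744186 [ 0.57995965 -0.08753134  0.03949709] ang 87.2696808986606
scene 26 231.53846153846155 213.57692307692307 [ 0.58409829 -0.10424642  0.04101657] ang 84.67066517675893
blue 6 [ 0.64782781 -0.21833336  0.076     ]
17
```

```bash
python3 -m pendant '[[0,0.008,0,0,0,0.006,-0.34],[0,0.008,0,0,0,0.006,-0.34],[0,0.008,0,0,0,0.006,-0.34]]' | egrep 'pos|force'
```

```text
eef_pos: [0.5828, -0.1182, -0.007]
ft_force: [-15.3, -2.4, 6.5]
grip_force: 7.5
```

```bash
python3 -m pendant '[[0,0.006,0,0,0,0,-0.34],[0,0.006,0,0,0,0,-0.34],[0,0.006,0,0,0,0,-0.34]]' | egrep 'pos|force'; python3 go.py
```

```text
eef_pos: [0.5829, -0.1183, -0.0073]
ft_force: [-22.8, -2.4, 11.9]
grip_force: 11.3
t 15.15 p [ 0.5829 -0.1183 -0.0073] yaw 83.1 zax [-0.0102  0.0013 -0.9999] F [-22.8  -2.4  11.9] gap 0.329 grip 11.341761946678162 q [-0.28  0.71  1.65 -0.    0.79 -0.16]
```

Solidly at the stop (22.8 N with no motion). I unload, rise clear and look.

```bash
python3 -m pendant '[[0,-0.02,0,0,0,0,-0.1],[0,-0.02,0,0,0,0,-0.1],[0,-0.02,-0.13,0,0,0,-0.1],[0,-0.02,-0.3,0,0,0,0.2],[0,-0.02,-0.45,0,0,0,0.5],[0,-0.02,-0.55,0,0,0,0.5],[0,-0.02,-0.55,0,0,0,0.5]]' | egrep 'pos|force'; python3 go.py .6028 -.02 .16 88  .6028 .2122 .16 88
```

```text
eef_pos: [0.5845, -0.1182, 0.1634]
ft_force: [0.3, 0.3, -0.2]
grip_force: 0.0
t 15.85 p [ 0.5845 -0.1182  0.1634] yaw 83.0 zax [ 0.009  -0.0023 -1.    ] F [ 0.3  0.3 -0.2] gap 0.75 grip 0.0 q [-0.28  0.47  1.57  0.    1.09 -0.15]
[0.3323, 0.0203, 0.0112] [0.0029, 0.0005, -0.028]
[1.1004, -0.0745, 0.0095] [0.0029, 0.0005, -0.028]
```

```bash
python3 -m pendant '[[0.95,-0.055,0,0,0,-0.028,0.5],[0.95,-0.055,0,0,0,-0.028,0.5],[0.95,-0.055,0,0,0,-0.028,0.5],[0.95,-0.055,0,0,0,-0.028,0.5],[0.95,-0.055,0,0,0,-0.028,0.5],[0.95,-0.055,0,0,0,-0.028,0.5],[0.95,-0.055,0,0,0,-0.028,0.5],[0.95,-0.055,0,0,0,-0.028,0.5]]' | egrep 'pos|force'; python3 lev.py;  python3 go.py .6028 .2122 .16 88
```

```text
eef_pos: [0.6005, 0.1678, 0.1575]
ft_force: [0.5, -0.1, -0.5]
grip_force: 0.0
top 267 429.14232209737827 258.4719101123595 [ 0.57829922 -0.1138868   0.04133303] ang 87.50366906825387
blue 20 [ 0.64835164 -0.21841866  0.076     ]
scene 9 226.77777777777777 211.44444444444446 [ 0.58228447 -0.11311097  0.04228754] ang 85.23518580369189
blue 5 [ 0.6470673  -0.21851289  0.076     ]
19
t 16.75 p [0.6006 0.1664 0.1579] yaw 87.9 zax [-5.e-04 -2.e-04 -1.e+00] F [-0.6 -0.2  0.3] gap 0.754 grip 0.0 q [ 0.2   0.53  1.49 -0.    1.12  0.23]
[0.1529, 0.0016, -0.0072] [-0.0002, 0.0001, -0.0005]
```

```bash
ls pics
```

```text
c1.png
c2.png
s13.png
s15.png
s17.png
s19.png
s2.png
s5.png
s7.png
scene0.png
tip.png
top0.png
```

The lever is at its stop (about 87°, target 86.5°) and the bar has moved 2 mm to the fence. The dot is now at (0.6484, -0.2184). On to the tester.

```bash
python3 -m pendant '[[0.153,0.002,-0.007,0,0,0,0.5],[0.153,0.002,-0.007,0,0,0,0.2],[0.153,0.002,-0.007,0,0,0,0.2],[0.153,0.002,-0.007,0,0,0,0.2]]' | egrep 'pos|force'; python3 go.py .6028 .2122 .078 88; python3 - <<'E'
from bench import imaging;import cv2
p=imaging.camera("scene");cv2.imwrite("pics/s30.png",cv2.resize(p["pixels"][160:330,280:450],(560,560),interpolation=cv2.INTER_CUBIC))
E
python3 tips.py
```

```text
eef_pos: [0.603, 0.2117, 0.1603]
ft_force: [0.2, -0.0, -0.2]
grip_force: 0.0
t 17.15 p [0.603  0.2117 0.1603] yaw 87.9 zax [-3.e-04 -3.e-04 -1.e+00] F [ 0.2 -0.  -0.2] gap 0.602 grip 0.0 q [ 0.26  0.55  1.45 -0.    1.14  0.3 ]
[0.0016, -0.0007, 0.2744] [-0.0001, 0.0001, -0.0007]
[0.60305259 0.21190368 0.16043919] 0.6015626959136302 0.0187
-0.03 19 x 0.001 0.011 y -0.008 0.013
-0.026 28 x -0.002 0.012 y -0.007 0.013
-0.022 18 x -0.002 0.012 y -0.008 0.013
-0.018 31 x -0.002 0.012 y -0.01 0.012
-0.014 76 x -0.011 0.01 y -0.009 0.012
-0.01 25 x -0.007 0.008 y -0.006 0.008
0.03 20 x -0.027 0.033 y -0.011 0.009
0.034 31 x -0.029 0.037 y -0.01 0.011
0.038 43 x -0.027 0.04 y -0.01 0.012
0.042 51 x -0.032 0.041 y -0.011 0.011
0.046 45 x -0.031 0.041 y -0.008 0.011
0.05 51 x -0.031 0.041 y -0.009 0.011
0.054 40 x -0.031 0.041 y -0.009 0.011
0.058 45 x -0.029 0.042 y -0.009 0.011
```

View pics/s30.png

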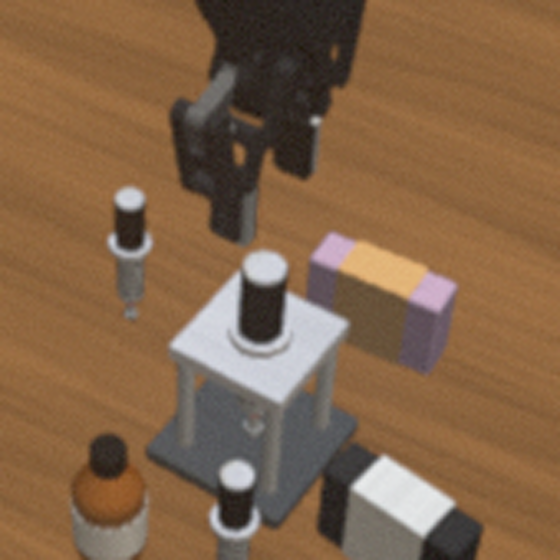

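The gripper is centred above the tester at crop (262,290); the bystanders are clear. I descend and grip.

```bash
python3 -m pendant '[[0.002,-0.001,0.1,0,0,0,0.2],[0.002,-0.001,0.2,0,0,0,0.2],[0.002,-0.001,0.274,0,0,0,0.2],[0.002,-0.001,0.274,0,0,0,0.2],[0.002,-0.001,0.274,0,0,0,0.2],[0.002,-0.001,0.274,0,0,0,-1],[0.002,-0.001,0.274,0,0,0,-1],[0.002,-0.001,0.274,0,0,0,-1],[0.002,-0.001,0.274,0,0,0,-1],[0.002,-0.001,0.274,0,0,0,-1],[0.002,-0.001,0.274,0,0,0,-1]]' 60
```

```text
time_s: 18.35
eef_pos: [0.6029, 0.2138, 0.0798]
tool_rot: [[0.036, 0.999, 0.001], [0.999, -0.036, 0.0], [0.0, 0.001, -1.0]]
ft_force: [-3.1, -1.1, 6.1]
finger_gap: 0.265
grip_force: 58.4
```

```bash
python3 -m pendant '[[0,0,-0.05,0,0,0,-1],[0,0,-0.1,0,0,0,-1],[0,0,-0.17,0,0,0,-1],[0,0,-0.25,0,0,0,-1],[0,0,-0.33,0,0,0,-1],[0,0,-0.36,0,0,0,-1],[0,0,-0.36,0,0,0,-1]]'; python3 go.py; cat > tst.py <<'E'
from bench import imaging,monitor
from h import *
import cv2,sys
s=monitor.state();t=s["eef_pos"];p=imaging.camera("scene");C=cloud(p);d=C-t
m=(np.hypot(d[...,0],d[...,1])<.035)&(d[...,2]<.03)&(d[...,2]>-.1)&(C[...,2]>.079)&(p["z_map"]>0)
X=C[m]
for z in np.arange(-.1,.03,.006):
    k=X[(d[m][:,2]>=z)&(d[m][:,2]<z+.006)]
    if len(k)>1:print("z",(z+t[2]).round(3),len(k),"x %.4f %.4f y %.4f %.4f"%(k[:,0].min(),k[:,0].max(),k[:,1].min(),k[:,1].max()))
v,u=np.nonzero(m);print(u.min(),u.max(),v.min(),v.max(),t)
a=p["pixels"][max(v.min()-60,0):v.max()+30,u.min()-40:u.max()+40];k=560/max(a.shape[:2]);cv2.imwrite(sys.argv[1],cv2.resize(a,None,fx=k,fy=k,interpolation=cv2.INTER_CUBIC))
E
python3 tst.py pics/t1.png
```

```text
time_s: 19.05
eef_pos: [0.6033, 0.214, 0.1883]
tool_rot: [[0.036, 0.999, 0.003], [0.999, -0.036, 0.001], [0.001, 0.003, -1.0]]
ft_force: [-0.4, 0.1, -2.7]
finger_gap: 0.263
grip_force: 58.9
t 19.05 p [0.6033 0.214  0.1883] yaw 87.9 zax [ 3.2e-03  9.0e-04 -1.0e+00] F [-0.4  0.1 -2.7] gap 0.263 grip 58.85762423858978 q [0.27 0.53 1.42 0.   1.19 0.3 ]
z 0.088 525 x 0.5690 0.6372 y 0.1795 0.2476
z 0.094 295 x 0.5690 0.6371 y 0.1791 0.2457
z 0.118 3 x 0.6044 0.6076 y 0.2114 0.2174
z 0.124 19 x 0.5995 0.6092 y 0.2086 0.2173
z 0.13 11 x 0.6028 0.6073 y 0.2096 0.2169
z 0.136 11 x 0.6041 0.6081 y 0.2101 0.2163
z 0.148 28 x 0.6024 0.6148 y 0.2066 0.2232
z 0.154 30 x 0.5995 0.6150 y 0.2064 0.2235
z 0.16 29 x 0.6021 0.6160 y 0.2053 0.2234
z 0.166 41 x 0.6011 0.6152 y 0.2045 0.2249
z 0.172 31 x 0.6040 0.6155 y 0.2045 0.2236
z 0.178 34 x 0.5973 0.6154 y 0.2042 0.2239
z 0.184 33 x 0.6021 0.6156 y 0.2041 0.2239
z 0.19 37 x 0.6014 0.6151 y 0.2043 0.2237
z 0.196 5 x 0.6096 0.6144 y 0.2151 0.2218
z 0.202 72 x 0.5890 0.6216 y 0.1989 0.2297
z 0.208 56 x 0.5913 0.6220 y 0.2038 0.2288
z 0.214 19 x 0.5983 0.6225 y 0.2048 0.2253
339 378 211 279 [0.60333799 0.21398218 0.1882751 ]
```

View pics/t1.png

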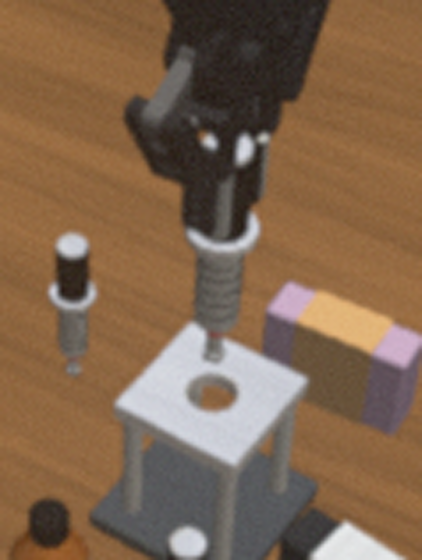

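The tester hangs upright in the gripper: foot at z≈0.123, flange underside at 0.203, out of the stand. I carry it towards the dot at moderate speed.

```bash
python3 go.py .6258 0 .186 88 .6483 -.2184 .186 88
```

```text
t 19.1 p [0.6027 0.2138 0.1866] yaw 87.9 zax [ 7.e-04  2.e-04 -1.e+00] F [-0.9  0.8 -3.3] gap 0.265 grip 58.85818817652762 q [ 0.27  0.53  1.42 -0.    1.19  0.3 ]
[-0.7093, 0.1027, 0.0019] [0.0002, -0.0001, -0.0004]
[-1.4341, 0.204, 0.0019] [0.0002, -0.0001, -0.0004]
```

```bash
python3 -m pendant '[[-0.05,0.01,0,0,0,0,-1],[-0.15,0.02,0,0,0,0,-1],[-0.25,0.035,0,0,0,0,-1],[-0.35,0.05,0,0,0,0,-1],[-0.45,0.065,0,0,0,0,-1],[-0.55,0.08,0,0,0,0,-1],[-0.65,0.093,0,0,0,0,-1],[-0.75,0.107,0,0,0,0,-1],[-0.85,0.121,0,0,0,0,-1],[-0.93,0.132,0,0,0,0,-1],[-0.97,0.138,0,0,0,0,-1],[-0.98,0.14,0,0,0,0,-1]]' | egrep 'pos|grip'; python3 go.py  .6483 -.2184 .186 88
```

```text
eef_pos: [0.6336, -0.0829, 0.1853]
grip_force: 58.9
t 20.3 p [ 0.6336 -0.0829  0.1853] yaw 87.8 zax [-1.4e-03  3.0e-04 -1.0e+00] F [-0.2 -0.1 -2.8] gap 0.264 grip 58.88577825855464 q [-0.2   0.53  1.42 -0.    1.19 -0.17]
[-0.4495, 0.066, -0.0024] [-0.0004, -0.0001, -0.0009]
```

```bash
python3 -m pendant '[[-0.05,0.01,0,0,0,0,-1],[-0.15,0.02,0,0,0,0,-1],[-0.25,0.035,0,0,0,0,-1],[-0.34,0.05,0,0,0,0,-1],[-0.4,0.058,0,0,0,0,-1],[-0.43,0.063,0,0,0,0,-1],[-0.445,0.065,0,0,0,0,-1],[-0.45,0.066,0,0,0,0,-1],[-0.45,0.066,0,0,0,0,-1],[-0.45,0.066,0,0,0,0,-1]]' | egrep 'pos|grip'; python3 go.py  .6483 -.2184 .145 88; python3 tst.py pics/t2.png
```

```text
eef_pos: [0.649, -0.2163, 0.1864]
grip_force: 58.9
t 21.3 p [ 0.649  -0.2163  0.1864] yaw 88.0 zax [ 1.e-04  1.e-04 -1.e+00] F [-0.6  0.4 -2.4] gap 0.259 grip 58.90583647065796 q [-0.39  0.61  1.28  0.    1.25 -0.35]
[-0.0069, -0.0022, 0.1379] [0.0, -0.0, -0.0001]
z 0.122 19 x 0.6453 0.6550 y -0.2245 -0.2107
z 0.128 11 x 0.6468 0.6537 y -0.2192 -0.2124
z 0.134 9 x 0.6462 0.6540 y -0.2170 -0.2134
z 0.14 4 x 0.6487 0.6545 y -0.2141 -0.2123
z 0.146 25 x 0.6427 0.6615 y -0.2216 -0.2067
z 0.152 27 x 0.6393 0.6599 y -0.2242 -0.2057
z 0.158 31 x 0.6429 0.6605 y -0.2204 -0.2047
z 0.164 34 x 0.6423 0.6605 y -0.2229 -0.2062
z 0.17 30 x 0.6409 0.6602 y -0.2246 -0.2054
z 0.176 26 x 0.6450 0.6616 y -0.2226 -0.2064
z 0.182 30 x 0.6424 0.6608 y -0.2210 -0.2060
z 0.188 33 x 0.6433 0.6612 y -0.2235 -0.2054
z 0.194 11 x 0.6475 0.6596 y -0.2147 -0.2039
z 0.2 60 x 0.6353 0.6668 y -0.2268 -0.1988
z 0.206 54 x 0.6346 0.6657 y -0.2210 -0.2003
z 0.212 24 x 0.6334 0.6687 y -0.2215 -0.2047
140 163 140 183 [ 0.64904021 -0.21634855  0.18638252]
```

```bash
python3 -m pendant '[[-0.007,-0.002,0.03,0,0,0,-1],[-0.007,-0.002,0.06,0,0,0,-1],[-0.007,-0.002,0.09,0,0,0,-1],[-0.007,-0.002,0.115,0,0,0,-1],[-0.007,-0.002,0.128,0,0,0,-1],[-0.007,-0.002,0.128,0,0,0,-1],[-0.007,-0.002,0.128,0,0,0,-1]]' | egrep 'pos|force'; python3 go.py; python3 - <<'E'
from bench import imaging,monitor
from h import *
p=imaging.camera("scene");C=cloud(p);t=monitor.state()["eef_pos"];d=C-t
for lo,hi in((.079,.085),(.085,.1),(.102,.115),(.115,.13),(.13,.15)):
    m=(np.hypot(d[...,0],d[...,1])<.02)&(C[...,2]>lo)&(C[...,2]<hi);k=C[m]
    v,u=np.nonzero(m)
    if len(k):print(lo,len(k),k.min(0).round(4),k.max(0).round(4),u.min(),u.max(),v.min(),v.max())
print("dot edge should be px of (.6483,-.2184,.076):")
b,_=masks(p);v,u=np.nonzero(b[150:260,110:260]);print("blue",list(zip(u+110,v+150)))
T=np.linalg.inv(p["world_from_camera"]);K=p["intrinsics"]
for q in((.6483,-.2184,.076),(.6543,-.2184,.076),(.6483,-.2124,.076)):
    c=T[:3,:3]@np.array(q)+T[:3,3];print(K[0,0]*c[0]/-c[2]+K[0,2],K[1,1]*-c[1]/-c[2]+K[1,2])
import cv2
cv2.imwrite("pics/t3.png",cv2.resize(p["pixels"][130:230,120:220],(600,600),interpolation=cv2.INTER_CUBIC))
E
```

```text
eef_pos: [0.6484, -0.2193, 0.148]
ft_force: [-0.1, -0.5, -2.2]
grip_force: 58.9
t 22.05 p [ 0.6484 -0.2193  0.148 ] yaw 87.9 zax [ 3.e-04 -1.e-04 -1.e+00] F [-0.1 -0.5 -2.2] gap 0.264 grip 58.90620102756657 q [-0.39  0.65  1.32 -0.    1.18 -0.36]
0.079 3 [ 0.6502 -0.2251  0.0803] [ 0.6528 -0.2165  0.0841] 162 165 197 197
0.085 29 [ 0.645  -0.2224  0.0854] [ 0.6545 -0.2145  0.099 ] 161 166 191 197
0.102 30 [ 0.642  -0.2254  0.1021] [ 0.6606 -0.2082  0.115 ] 156 166 184 190
0.115 65 [ 0.6424 -0.2263  0.1153] [ 0.6601 -0.2085  0.1294] 154 165 179 187
0.13 94 [ 0.6401 -0.226   0.13  ] [ 0.6605 -0.2075  0.15  ] 152 164 170 181
dot edge should be px of (.6483,-.2184,.076):
blue [(np.int64(165), np.int64(198)), (np.int64(166), np.int64(198)), (np.int64(167), np.int64(198)), (np.int64(165), np.int64(199)), (np.int64(166), np.int64(199)), (np.int64(167), np.int64(199))]
165.8135129820854 198.94835633503976
163.73223115192187 200.55801638922807
167.91365840501405 199.95992681014903
```

View pics/t3.png

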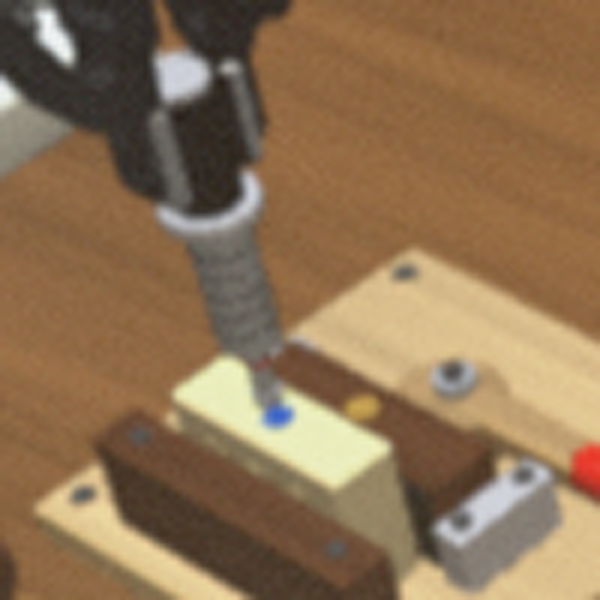

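The foot is just above the dot (foot at crop (268,400), dot at (278,415)). By pixels it is about 1 mm too far in +x. I shift 1 mm and lower onto the dot.

```bash
python3 go.py .6475 -.2187 .137 88 && python3 -m pendant '[[0.001,-0.003,0.005,0,0,0,-1],[0.001,-0.003,0.012,0,0,0,-1],[0.001,-0.003,0.018,0,0,0,-1],[0.001,-0.003,0.024,0,0,0,-1],[0.001,-0.003,0.03,0,0,0,-1],[0.001,-0.003,0.034,0,0,0,-1],[0.001,-0.003,0.034,0,0,0,-1],[0.001,-0.003,0.034,0,0,0,-1]]' | egrep 'pos|force'; python3 go.py .6475 -.2187 .137 88; python3 -c "
from bench import imaging;imaging.camera('top')"; python3 go.py  .6475 -.2187 .132 88
```

```text
t 22.1 p [ 0.6485 -0.2193  0.1483] yaw 87.9 zax [ 6.e-04 -2.e-04 -1.e+00] F [ 0.1 -0.3 -2.1] gap 0.269 grip 58.907099375501275 q [-0.39  0.65  1.32  0.    1.18 -0.36]
[0.002, -0.0034, 0.0375] [0.0002, 0.0001, -0.0004]
eef_pos: [0.6474, -0.219, 0.1379]
ft_force: [-0.2, 0.4, 1.1]
grip_force: 59.1
t 22.9 p [ 0.6474 -0.219   0.1379] yaw 87.9 zax [ 1.e-04 -1.e-04 -1.e+00] F [-0.2  0.4  1.1] gap 0.262 grip 59.09821853041649 q [-0.39  0.66  1.33 -0.    1.16 -0.36]
[0.0009, 0.0003, 0.003] [0.0, 0.0, -0.0004]
t 22.95 p [ 0.6474 -0.219   0.1379] yaw 87.9 zax [ 2.e-04 -1.e-04 -1.e+00] F [-1.  -0.3  0.9] gap 0.266 grip 59.099392181960866 q [-0.39  0.66  1.33 -0.    1.16 -0.36]
[0.0009, 0.0002, 0.0197] [0.0001, 0.0, -0.0004]
```

```bash
python3 -m pendant '[[0,0,0.005,0,0,0,-1],[0,0,0.01,0,0,0,-1],[0,0,0.014,0,0,0,-1],[0,0,0.017,0,0,0,-1],[0,0,0.017,0,0,0,-1]]' | egrep 'pos|force'; cat > chk.py <<'E'
from bench import imaging,monitor
from h import *
F=[];Z=[]
for i in range(4):
    p=imaging.camera("scene");s=monitor.state();F.append(s["ft_force"]);Z.append(s["eef_pos"])
print("F",np.mean(F,0).round(2),"pos",np.mean(Z,0).round(4),"t",s["time_s"])
t=s["eef_pos"];C=cloud(p);d=C-t
h=cv2.cvtColor(p["pixels"],cv2.COLOR_BGR2HSV)
b=cv2.inRange(h,(100,60,60),(130,255,255))>0
v,u=np.nonzero(b[185:215,150:185]);print("blue",[(int(a)+150,int(c)+185) for a,c in zip(u,v)])
T=np.linalg.inv(p["world_from_camera"]);K=p["intrinsics"]
def px(q):
    c=T[:3,:3]@np.array(q)+T[:3,3];return np.round([K[0,0]*c[0]/-c[2]+K[0,2],K[1,1]*-c[1]/-c[2]+K[1,2]],1)
print("dot",px((.6483,-.2184,.076)),"tcp foot",px((t[0],t[1],.076)))
for z in np.arange(.078,.2,.006):
    m=(np.hypot(d[...,0],d[...,1])<.022)&(C[...,2]>z)&(C[...,2]<z+.006);k=C[m];v,u=np.nonzero(m)
    if len(k)>2:print(z.round(3),len(k),"x %.4f %.4f y %.4f %.4f"%(k[:,0].min(),k[:,0].max(),k[:,1].min(),k[:,1].max()),u.min(),u.max(),v.min(),v.max())
print(h[188:206,158:172,:].tolist()) if 0 else None
E
python3 chk.py
```

```text
eef_pos: [0.6475, -0.219, 0.1326]
ft_force: [-1.3, 0.0, 4.3]
grip_force: 59.3
F [-1.74  0.26  3.86] pos [ 0.6474 -0.2189  0.1327] t 23.65
blue [(167, 199), (165, 200), (166, 200), (167, 200)]
dot [165.8 198.9] tcp foot [165.9 198.6]
0.078 13 x 0.6435 0.6532 y -0.2217 -0.2147 163 167 196 199
0.084 5 x 0.6455 0.6513 y -0.2206 -0.2177 163 166 195 196
0.09 11 x 0.6427 0.6577 y -0.2194 -0.2095 160 168 193 195
0.096 23 x 0.6404 0.6599 y -0.2231 -0.2081 158 168 189 194
0.102 28 x 0.6409 0.6593 y -0.2278 -0.2078 157 167 186 192
0.108 29 x 0.6390 0.6600 y -0.2269 -0.2070 156 167 184 190
0.114 23 x 0.6415 0.6589 y -0.2251 -0.2081 156 166 182 187
0.12 30 x 0.6403 0.6590 y -0.2265 -0.2082 155 166 181 186
0.126 30 x 0.6390 0.6594 y -0.2276 -0.2084 154 165 177 183
0.132 29 x 0.6382 0.6588 y -0.2227 -0.2084 154 164 174 180
0.138 14 x 0.6427 0.6592 y -0.2218 -0.2077 154 163 174 178
0.144 21 x 0.6439 0.6643 y -0.2276 -0.2028 149 164 172 176
0.15 70 x 0.6342 0.6652 y -0.2286 -0.2023 149 165 165 175
0.156 31 x 0.6360 0.6671 y -0.2166 -0.2057 150 162 163 171
0.162 41 x 0.6306 0.6683 y -0.2190 -0.2066 149 165 160 170
0.168 46 x 0.6272 0.6688 y -0.2165 -0.2054 148 165 157 169
0.174 54 x 0.6270 0.6673 y -0.2160 -0.2068 148 165 154 166
0.18 52 x 0.6278 0.6689 y -0.2152 -0.2073 147 164 152 163
0.186 50 x 0.6277 0.6677 y -0.2158 -0.2064 146 163 149 161
0.192 60 x 0.6269 0.6683 y -0.2307 -0.2069 146 163 145 159
0.198 78 x 0.6305 0.6664 y -0.2279 -0.2075 148 162 144 155
```

```bash
python3 -m pendant '[[0,0,0,0,0,0,-1],[0,0,0,0,0,0,-1],[0,0,0,0,0,0,-1],[0,0,0,0,0,0,-1],[0,0,0,0,0,0,-1],[0,0,0,0,0,0,-1]]' | egrep 'pos|force' && python3 chk.py | head -3 && python3 lev.py
```

```text
eef_pos: [0.6474, -0.2189, 0.1326]
ft_force: [-0.7, 0.7, 4.2]
grip_force: 59.3
F [-1.23 -0.22  3.96] pos [ 0.6474 -0.2189  0.1326] t 24.45
blue [(167, 199), (165, 200), (166, 200), (167, 200)]
dot [165.8 198.9] tcp foot [165.9 198.6]
top 268 429.20522388059703 258.47014925373134 [ 0.57874401 -0.11421062  0.04134865] ang 87.23672184709152
blue 5 [ 0.64792609 -0.21504061  0.076     ]
scene 7 228.71428571428572 212.57142857142858 [ 0.58417059 -0.10901787  0.04208026] ang 84.38679601760036
35
```

```bash
python3 -c "
from bench import r;print(r.job_done())"
```

```text
the job is handed in; nothing more can be done
None
```

I handed the job in: the cam lever is at its stop with the bar clamped, and the tester is upright with its foot within about 2 mm of the dot's centre, held pressed about 8 mm (roughly 6 N by the wrist force).

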